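# Clear the locating ring

## Task

The round metal locating ring on the bench has to be free for the next sample dish, but something has been left standing in it: today either the white lens case or the small capped vial. Take whichever one stands in the ring and stand it upright in the shallow open tray. Leave the other one where it is.

Things in the scene. Friction and masses are not known exactly. Their poses are not given: they have to be found in the camera images.
- ring: Flat aluminium ring fixed to the bench, open at the bottom so that what stands in it stands on the bench itself: outer diameter 80 mm, opening 68 mm, 7 mm high, with three small screw ears that reach 53 mm from the centre. Origin: centre of the ring at bench height, z up. It may lie on either side of the robot's middle. At the start one of the two loose things stands inside it, up to 10 mm off its centre; the other stands on the bench 110 to 135 mm from it, in any direction.
- tray: Shallow open grey plastic tray fixed to the bench on the other side of the robot's middle from the ring, empty: 150 mm along its x, 120 mm along its y, rim 12 mm high, walls and floor 3 mm thick. Origin: centre of its underside, at bench height, z up.
- lens_case: White plastic screw case of a lens, a plain upright cylinder 41 mm in diameter and 53 mm high, loose, about 30 g. Origin: centre of its underside, z up along its axis. In the ring at some starts, beside it at others.
- vial: Small clear whitish sample vial with a ribbed off-white cap, a slim upright cylinder 25 mm in diameter and 54 mm high (the cap is the top 11 mm), loose, about 22 g. (The two small vials at the far back of the bench beside the drawer unit are not meant.) Origin: centre of its underside, z up along its axis. In the ring at some starts, beside it at others.
Mind the look-alikes: they are no part of the job. Leave any brown look-alike of the tray alone.

How it is judged:
At the end, for the whole second after the job is handed in: The ring is empty. The thing that stood in it stands upright (within 10 degrees) and at rest on the floor of the tray, inside its rim; the other thing is upright within 20 mm of where it stood at the start (((x of lens_case in the frame of tray between -0.062 and 0.062 m and y of lens_case in the frame of tray between -0.048 and 0.048 m and z of lens_case in the frame of tray below 0.008 m and angle between each of lens_case, vial's own z axis and vertical below 0.17 rad and linear speed of lens_case below 0.02 m/s and distance of vial from where it was at the start of the episode below 0.02 m and horizontal distance between each of lens_case, vial and ring above 0.06 m) or (x of vial in the frame of tray between -0.062 and 0.062 m and y of vial in the frame of tray between -0.048 and 0.048 m and z of vial in the frame of tray below 0.008 m and angle between each of vial, lens_case's own z axis and vertical below 0.17 rad and linear speed of vial below 0.02 m/s and distance of lens_case from where it was at the start of the episode below 0.02 m and horizontal distance between each of vial, lens_case and ring above 0.06 m))); the robot touches nothing.
It fails at once if both the lens case and the vial have been moved more than 30 mm (distance of each of lens_case, vial from where it was at the start of the episode above 0.03 m).
It also fails if it takes over 35 s, if anything falls off the work surface, if the arm or the gripper's body presses on something with over 40 N, if the wrist force passes 120 N, or if a joint passes its speed limit or range.

## Robot

A 6-joint arm with a two-finger parallel gripper is mounted at the origin on a cart in front of the work surface, level with it; the furniture and walls round the work are solid. World frame = base frame: x ahead of the robot, y to its left, z up, the work surface at z = 0. Lengths are in m, angles in rad, forces in N, time in s.
With the tool pointing down it reaches from about 0.275 to 0.825 m from the base axis. Payload 4.9 kg.
Tool frame: the origin (TCP) lies between the finger pads; the fingertips stand 25 mm ahead of it and the grasp point (between the pads) lies 6 mm ahead of it; z points along the fingers, x is the direction in which the jaws open and shut, and the axes are right-handed (so a half turn about z gives the same grasp; the last joint's range is limited). The gripper opens to 85 mm and grips with 20 to 120 N. Pads are 22 mm wide; open, the fingers measure 114 mm over their backs; the gripper's body (76 mm by 85 mm) begins 54 mm behind the grasp point. The pads swing forward as they close: fully open they stand 13 mm farther back than shut.
Start: joints at [1.212, 0.326, -0.193, 1.052, 0, 1.437], TCP at [0.123, 0.536, 0.256] pointing down, gripper open.
Joint ranges: [-2.65, 2.65], [-0.97, 1.79], [-1.3, 1.35], [-1.93, 2.1], [-1.47, 1.37], [-3.14, 3.14]. Speed limits (rad/s): [2.57, 2.57, 3.14, 3.14, 3.14, 3.14].

## Interface

Orientations are given as a rotation vector (axis times angle).
In Python, from workcell import r, eyes, spotter gives the robot as it stands.
- The arm moves only by the shell command python3 -m creep 'ROWS' [FORCE]. ROWS is JSON, a list of rows, each a list of 3 entries, a list of its own where there are three numbers: the shift along the tool's x, y, z each as a share of 200 mm, from -1 to 1, then the turn, a rotation vector about the tool's x, y, z each as a share of 60 degrees, from -1 to 1, then the opening, from 0 (shut) to 1 (fully open). In form: [[[tx, ty, tz], [ax, ay, az], gripper], ...]. A call has 1 to 8 rows; each row shifts and turns the pose as measured when the row begins, along the tool's axes as they then stand; what a row does not reach is not made up. A row lasts 1/8 s, in which the tool goes at most 62.5 mm and 10.7 degrees, less where a joint would pass 70% of its speed; a pose out of reach is approached as far as the arm can. A call with a number of a shift or a turn outside -1 to 1 is refused whole. A call with a gripper value outside its range is refused whole. The fingers move at their own pace and stop on an object; FORCE is the grip in N (left out, the last holds). Time passes only in rows, so rows that do not move let the fingers close. It gives the time, the measured TCP pose, the force and the opening at its end, in the units of the state.
- r.sense(): the state, without advancing time (a new reading comes with each control period).
- eyes.grab_frame(name): name is "side" or "top" or "wrist"; returns the picture (400x640x3 uint8, red, green, blue); there is no depth.
- eyes.get_calibration(name): a dict with "fx", "fy", "cx", "cy" (pixels), "R" (3x3) and "t" (3): a world point X has camera coordinates R X + t. Camera axes: x right, y down, z forward; pixel columns grow to the right and rows downward; lengths in m; the calibration is good to about 2 mm. A picture is of the moment at which its call begins: read the wrist's pose just before it. get_calibration takes no time and is no camera call; for the wrist camera it gives the pose at the moment of the call.
- r.hand_in(): hands the job in, once; it reports no verdict.
Trained networks look in the newest picture that a camera, given by its name, has taken for a name from the list of things; names that differ only in an ending like _2 or _b are one class to them, and where a whole thing is asked for, a point or a joint stands for the part that bears it (a point fixed in the world has none). Each returns a list of dicts, best first, with "confidence" (0 to 1); they miss things now and then, are a little off and sometimes report something else, mostly with a low value. They report only what shows in the picture. A call takes as long as a camera call. They do not tell look-alikes from the thing itself.
- spotter.outline_of(camera, query): "pixels" (400x640 bool, what is visible of it) and "bbox" ([left, top, right, bottom] in pixels, round what is visible of it).
The state is a dict: "time_s": time; "joint_pos": joint angles; "joint_velocities": joint speeds; "tau": joint torques, N m; "tool_pos": TCP position; "orientation": TCP orientation; "ft_force": force on the tool from outside, world axes, zero at the start; "ft_torque": the same for the moment, N m; "gripper_width": finger opening in m.
Only numpy, scipy, OpenCV 4.12 (cv2) and the standard library are available. Lean on these libraries where they do the work, as an engineer would, in place of code of your own. Each camera call takes 0.05 s, during which the arm holds its last target.

## Working session

There is one attempt and no reset: what is moved stays moved. The work goes in short steps, Python scripts to look and compute and a shell command to move; the robot and the scene stay as the last step left them, time stands still between calls to the robot, and variables do not carry over. Pictures are saved under pics/ and viewed, and the job is handed in when it is done.

```bash
ls; mkdir -p pics
python3 - <<'E'
from workcell import r,eyes,spotter
import cv2,numpy as np
s=r.sense();print({k:np.round(v,3) for k,v in s.items()})
for n in ["side","top"]:
    im=eyes.grab_frame(n);cv2.imwrite(f"pics/{n}0.png",im[:,:,::-1])
    c=eyes.get_calibration(n);print(n,c)
    for q in ["ring","tray","lens_case","vial"]:
        for d in spotter.outline_of(n,q)[:4]:print(n,q,round(d["confidence"],2),d["bbox"])
print(r.sense()["time_s"])
E
```

```text
pics
{'time_s': np.float64(0.0), 'joint_pos': array([ 1.212,  0.327, -0.194,  1.052,  0.   ,  1.437]), 'joint_velocities': array([-0.   , -0.   , -0.   , -0.   ,  0.001,  0.001]), 'tau': array([ 2.0000e-03, -4.4339e+01,  2.6244e+01,  1.5000e-02, -0.0000e+00,
        0.0000e+00]), 'tool_pos': array([0.122, 0.536, 0.256]), 'orientation': array([ 2.456e+00,  1.958e+00, -2.000e-03]), 'ft_force': array([-0.098,  0.62 ,  0.097]), 'ft_torque': array([-0.072,  0.02 ,  0.018]), 'gripper_width': np.float64(0.086)}
side {'fx': 360.86026774144113, 'fy': 360.86026774144113, 'cx': 320.0902063279551, 'cy': 201.53594161910243, 'R': array([[-0.95590202, -0.29353561,  0.00938971],
       [-0.18871869,  0.58943901, -0.78545968],
       [ 0.22502573, -0.75259451, -0.6188416 ]]), 't': array([0.40639037, 0.12474166, 0.74574412])}
side ring 0.96 [254.1, 253.1, 296.6, 292.5]
side tray 0.61 [272.9, 155.2, 342.0, 192.6]
side tray 0.58 [344.5, 162.4, 417.1, 204.6]
side lens_case 0.8 [222.6, 214.6, 241.1, 245.6]
side vial 0.72 [259.8, 248.7, 274.6, 277.1]
top {'fx': 363.2391520502181, 'fy': 363.2391520502181, 'cx': 311.82096669779435, 'cy': 195.30591002197883, 'R': array([[ 0.02101678, -0.99933904,  0.02966106],
       [-0.99842998, -0.02251992, -0.05128771],
       [ 0.05192177, -0.02853659, -0.99824335]]), 't': array([-0.05647398,  0.44350652,  0.97299404])}
top ring 0.75 [212.0, 167.2, 242.4, 199.1]
top ring 0.26 [242.6, 128.9, 260.3, 142.3]
top tray 0.72 [333.5, 210.2, 394.2, 278.9]
top tray 0.71 [336.0, 138.2, 391.1, 196.8]
top lens_case 0.66 [243.5, 130.0, 261.4, 144.2]
0.5
```

View pics/side0.png

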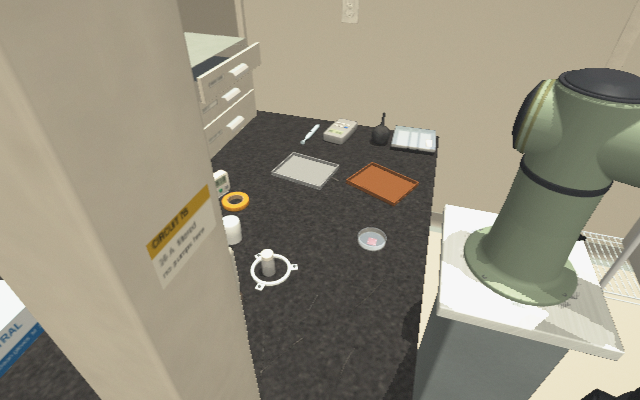

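View pics/top0.png

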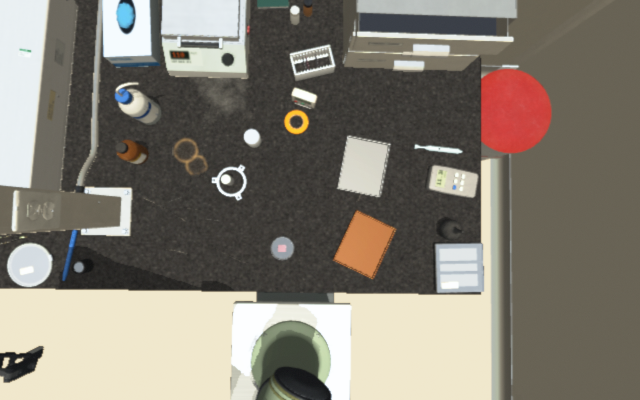

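Run:
```python
import cv2,numpy as np
a=cv2.imread("pics/side0.png")[145:300,200:430];b=cv2.imread("pics/top0.png")[120:290,200:410]
cv2.imwrite("pics/crop_side.png",cv2.resize(a,None,fx=3.4,fy=3.4,interpolation=2))
cv2.imwrite("pics/crop_top.png",cv2.resize(b,None,fx=3.4,fy=3.4,interpolation=2))
```

```text
(no output)
```

View pics/crop_side.png

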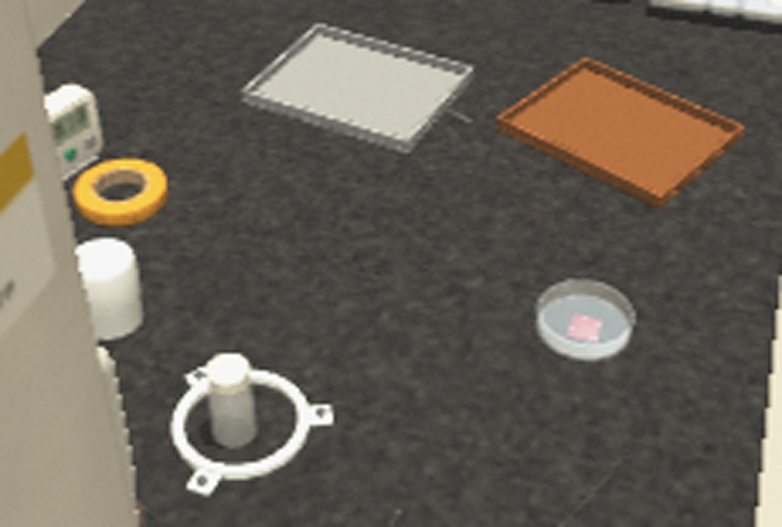

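View pics/crop_top.png

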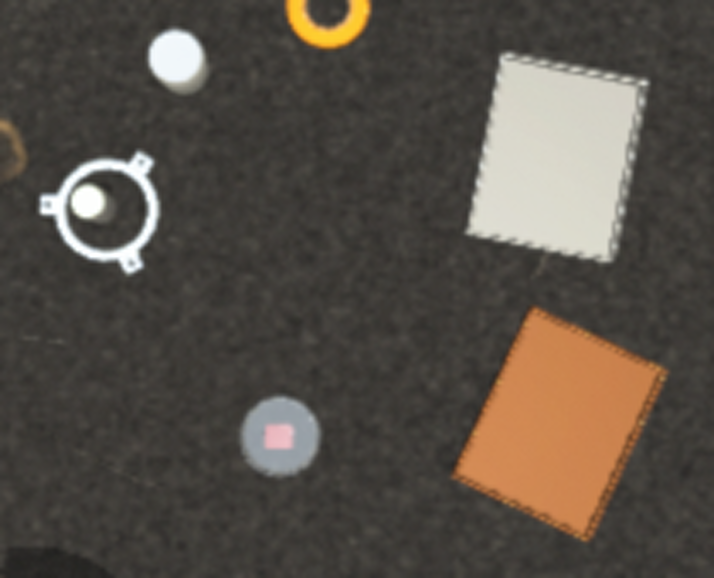

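The scene: the vial stands in the ring, at top (226,179) and side (268,262). The lens case stands beside it at top (252,137) and side (232,230).

Possible confusions:
- **Vial:** the back vials at top (295,14) and (308,10), and the bottles at (130,150).
- **Ring:** orange tape at (296,122) and the brown rings at (185,150).
- **Tray:** the brown tray at (364,244). The grey one at (364,166) is the target.

Next I'll measure.

```bash
cat > h.py <<'E'
from workcell import r,eyes,spotter
import cv2,numpy as np
from scipy.spatial.transform import Rotation as Ro
def ray(c,uv):
    d=np.array([(uv[0]-c["cx"])/c["fx"],(uv[1]-c["cy"])/c["fy"],1.]);R=np.array(c["R"]);return -R.T@c["t"],R.T@d
def onz(c,uv,z):
    o,d=ray(c,uv);return o+d*(z-o[2])/d[2]
def totool(p):
    s=r.sense();return Ro.from_rotvec(s["orientation"]).inv().apply(np.array(p)-s["tool_pos"])
E
python3 - <<'E'
from h import *
T=eyes.get_calibration("top");S=eyes.get_calibration("side")
print("vial top",onz(T,(225.9,179.1),.054),"side",onz(S,(267.6,252.6),.054))
print("case",onz(T,(252,137),.053),onz(S,(231.5,220),.053))
top=cv2.imread("pics/top0.png");print("ring",onz(T,(231.3,181.5),.007), onz(S,(271,269.5),.007))
ps=[(501,54),(647,80),(613,262),(467,235)]
q=[onz(T,(u/3.4+200,v/3.4+120),.012)[:2] for u,v in ps];print("tray",np.round(q,3),np.mean(q,0))
ps=[(320,26),(473,70),(408,150),(244,95)]
q=[onz(S,(u/3.4+200,v/3.4+145),.012)[:2] for u,v in ps];print("trayside",np.round(q,3),np.mean(q,0))
print("camS",-S["R"].T@S["t"]);print("post plate",[onz(T,p,0)[:2].round(3) for p in [(82,188),(131,188),(131,235),(82,235)]])
s=r.sense();print(Ro.from_rotvec(s["orientation"]).as_matrix().round(3), "vial rel", totool([.457,.234,.25]))
w=eyes.grab_frame("wrist");cv2.imwrite("pics/w0.png",w[:,:,::-1])
E
```

```text
vial top [0.47938407 0.17741241 0.054     ] side [0.47560886 0.17727619 0.054     ]
case [0.59125358 0.11364795 0.053     ] [0.58626101 0.1126773  0.053     ]
ring [0.47748514 0.17242707 0.007     ] [0.47244962 0.177215   0.007     ]
tray [[ 0.61  -0.141]
 [ 0.592 -0.26 ]
 [ 0.444 -0.234]
 [ 0.463 -0.116]] [ 0.52732654 -0.18755665]
trayside [[ 0.583 -0.253]
 [ 0.439 -0.225]
 [ 0.457 -0.103]
 [ 0.603 -0.134]] [ 0.52035875 -0.17860874]
camS [0.24419885 0.60700537 0.55566114]
post plate [array([0.451, 0.573]), array([0.454, 0.443]), array([0.327, 0.437]), array([0.325, 0.567])]
[[ 0.223  0.975 -0.   ]
 [ 0.975 -0.223 -0.   ]
 [-0.    -0.    -1.   ]] vial rel [-0.22001071  0.39336368  0.00627505]
```

View pics/w0.png

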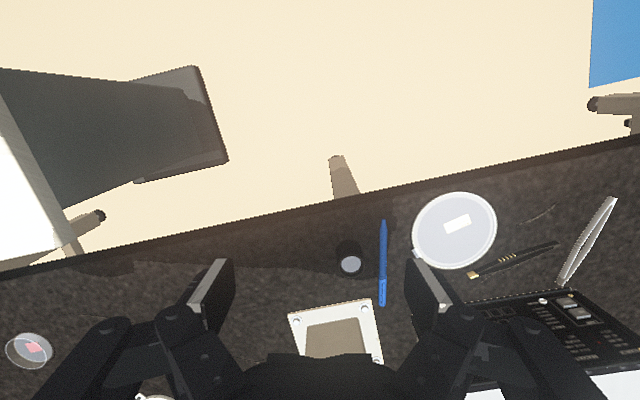

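```bash
python3 -m creep '[[[-0.19,0.14,0],[0,0,0],1],[[-0.19,0.14,0],[0,0,0],1],[[-0.19,0.14,0],[0,0,0],1],[[-0.19,0.14,0],[0,0,0],1],[[-0.19,0.14,0],[0,0,0],1],[[-0.19,0.14,0],[0,0,0],1],[[-0.19,0.14,0],[0,0,0],1]]' 40
python3 - <<'E'
from h import *
print(r.sense()["joint_pos"].round(2),"to above vial",totool([.4775,.177,.256])/.2)
E
```

```text
time_s: 1.42
tool_pos: [0.2581, 0.2281, 0.2565]
orientation: [2.449, 1.967, 0.009]
ft_force: [0.9, -0.9, 0.2]
gripper_width: 0.0857
[ 0.51 -0.07 -0.66  0.98  0.    0.73] to above vial [-0.01311625  1.12615916  0.00673427]
```

```bash
python3 -m creep '[[[0,0.2,0],[0,0,0],1],[[0,0.2,0],[0,0,0],1],[[0,0.2,0],[0,0,0],1],[[0,0.2,0],[0,0,0],1],[[0,0.12,0],[0,0,0],1],[[0,0,0],[0,0,0],1],[[0,0,0],[0,0,0],1]]' 40
python3 - <<'E'
from h import *
c=eyes.get_calibration("wrist");s=r.sense()
w=eyes.grab_frame("wrist");cv2.imwrite("pics/w1.png",w[:,:,::-1])
for q in ["vial","ring","lens_case"]:
    for d in spotter.outline_of("wrist",q)[:3]:print(q,round(d["confidence"],2),d["bbox"])
import pickle;pickle.dump((c,s),open("w1.pkl","wb"))
P=lambda X:(lambda v:(c["fx"]*v[0]/v[2]+c["cx"],c["fy"]*v[1]/v[2]+c["cy"]))(c["R"]@np.array(X)+c["t"])
print("vial top pred",P([.4775,.177,.054]),"base",P([.4775,.177,0]))
E
```

```text
time_s: 2.3
tool_pos: [0.4435, 0.1829, 0.2584]
orientation: [2.455, 1.958, 0.014]
ft_force: [-0.2, 0.6, 0.6]
gripper_width: 0.0855
vial 0.92 [310.0, 183.7, 334.1, 218.4]
ring 0.74 [285.7, 158.3, 353.6, 230.0]
lens_case 0.81 [277.1, 265.2, 313.6, 310.7]
vial top pred (np.float64(318.7073523913435), np.float64(207.22753723421465)) base (np.float64(318.4869720724815), np.float64(193.4337410969627))
```

View pics/w1.png

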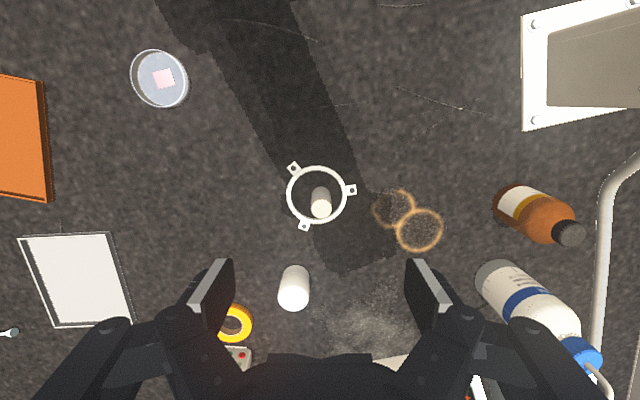

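Run:
```python
from h import *
a=cv2.imread("pics/w1.png")[150:320,265:365];cv2.imwrite("pics/w1c.png",cv2.resize(a,None,fx=3.5,fy=3.5,interpolation=2))
```

```text
(no output)
```

View pics/w1c.png

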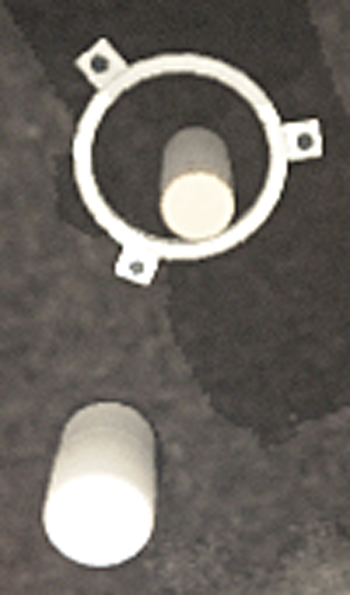

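The crop confirms it: the slim capped vial is in the ring with its cap at wrist (321,208.7). The wider white case is outside at (293,298).

Run:
```python
from h import *
import pickle;c,s=pickle.load(open("w1.pkl","rb"))
v=onz(c,(197/3.5+265,206/3.5+150),.054);print("vial",v,"ring",onz(c,(180/3.5+265,156/3.5+150),.007),"case",onz(c,(98/3.5+265,519/3.5+150),.053))
print([onz(c,p,.012).round(3) for p in [(20,236),(108,232),(133,327),(55,328)]])
for m in (v,[.4775,.177,0]):print(totool([m[0],m[1],.042])/.2)
```

```text
vial [0.48012232 0.17945338 0.054     ] ring [0.47629703 0.17449163 0.007     ] case [0.59211953 0.11660094 0.053     ]
[array([ 0.442, -0.225,  0.012]), array([ 0.463, -0.108,  0.012]), array([ 0.616, -0.141,  0.012]), array([ 0.591, -0.256,  0.012])]
[0.01499133 0.17458162 1.08517105]
[1.25275712e-04 1.64513844e-01 1.08499619e+00]
```

```bash
python3 -m creep '[[[0,0.1,0.1],[0,0,0],1],[[0,0.07,0.2],[0,0,0],1],[[0,0,0.2],[0,0,0],1],[[0,0,0.2],[0,0,0],1],[[0,0,0],[0,0,0],1],[[0,0,0],[0,0,0],1]]' 40
python3 - <<'E'
from h import *
c=eyes.get_calibration("wrist")
w=eyes.grab_frame("wrist");cv2.imwrite("pics/w2.png",w[:,:,::-1])
s=r.sense();print(s["orientation"],totool([.479,.178,.042])/.2)
P=lambda X:(lambda v:(c["fx"]*v[0]/v[2]+c["cx"],c["fy"]*v[1]/v[2]+c["cy"]))(c["R"]@np.array(X)+c["t"])
print(P([.479,.178,.054]))
for d in spotter.outline_of("wrist","vial")[:2]:print(d["confidence"],d["bbox"])
R=Ro.from_rotvec(s["orientation"]);goal=Ro.from_matrix(np.array([[.223,.975,0],[.975,-.223,0],[0,0,-1]]));print((R.inv()*goal).as_rotvec()/np.radians(60))
E
```

```text
time_s: 3.25
tool_pos: [0.4787, 0.1787, 0.1196]
orientation: [2.447, 1.963, 0.025]
ft_force: [-0.4, 0.9, 0.4]
gripper_width: 0.0854
[2.44757776 1.96301635 0.02503526] [-0.00673534 -0.00221644  0.38804703]
(np.float64(315.7890789772078), np.float64(229.05070391299398))
0.78 [302.3, 189.4, 337.3, 242.7]
0.24 [1.3, 272.6, 50.2, 392.0]
[ 0.01246074 -0.00955542  0.00573131]
```

View pics/w2.png

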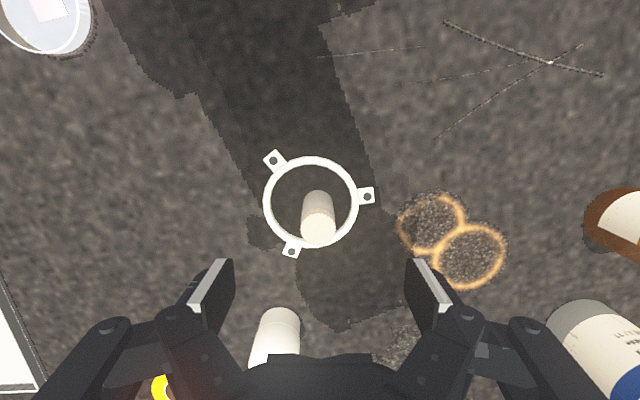

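The cap is centred between the fingers at (318,228), 1–2 mm from the prediction. Going down.

```bash
python3 -m creep '[[[0,0,0.14],[0.012,-0.01,0],1],[[0,0,0.13],[0,0,0],1],[[0,0,0.1],[0,0,0],1],[[0,0,0.0],[0,0,0],1],[[0,0,0],[0,0,0],1]]' 40
python3 - <<'E'
from h import *
w=eyes.grab_frame("wrist");cv2.imwrite("pics/w3.png",w[:,:,::-1])
s=r.sense();print(s["orientation"],totool([.479,.178,.042])/.2)
R=Ro.from_rotvec(s["orientation"]);print(R.as_matrix()[:,2])
E
```

```text
time_s: 3.98
tool_pos: [0.4865, 0.1808, 0.0527]
orientation: [2.444, 1.961, 0.023]
ft_force: [-0.4, 0.6, -0.1]
gripper_width: 0.0852
[2.4437525  1.96116083 0.02270339] [-0.02206663 -0.03438019  0.05307029]
[ 0.01638891  0.00272962 -0.99986197]
```

View pics/w3.png

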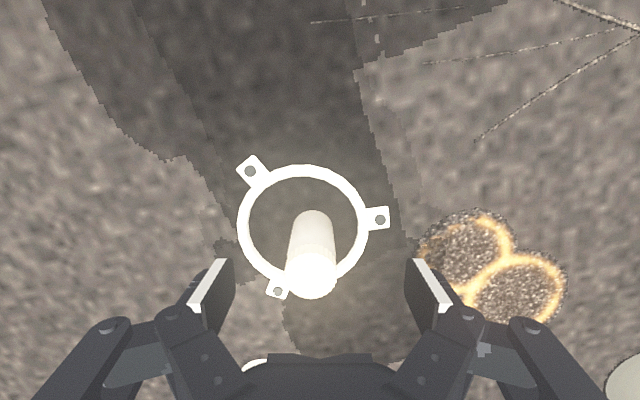

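```bash
python3 -m creep '[[[-0.015,-0.035,0.025],[0,-0.016,0],1],[[0,0,0.025],[0,0,0],1],[[0,0,0],[0,0,0],1]]' 40
python3 - <<'E'
from h import *
s=r.sense();print(totool([.479,.178,.042])/.2)
R=Ro.from_rotvec(s["orientation"]);goal=Ro.from_matrix(np.array([[.223,.975,0],[.975,-.223,0],[0,0,-1]]));print((R.inv()*goal).as_rotvec()/np.radians(60))
E
```

```text
time_s: 4.4
tool_pos: [0.4797, 0.1796, 0.0438]
orientation: [2.434, 1.953, 0.005]
ft_force: [0.0, -0.4, 0.5]
gripper_width: 0.0854
[-0.0082328  -0.00176999  0.00914629]
[0.01734417 0.00992442 0.00631581]
```

```bash
python3 -m creep '[[[-0.008,0,0],[0.017,0.01,0],1],[[0,0,0],[0,0,0],0.2],[[0,0,0],[0,0,0],0.2],[[0,0,0],[0,0,0],0.2],[[0,0,0],[0,0,0],0.2],[[0,0,0],[0,0,0],0.2],[[0,0,0],[0,0,0],0.2]]' 30
python3 - <<'E'
from h import *
w=eyes.grab_frame("wrist");cv2.imwrite("pics/w4.png",w[:,:,::-1])
E
```

```text
time_s: 5.28
tool_pos: [0.4797, 0.1778, 0.044]
orientation: [-2.45, -1.965, -0.0]
ft_force: [1.2, -0.1, 0.5]
gripper_width: 0.0241
```

View pics/w4.png

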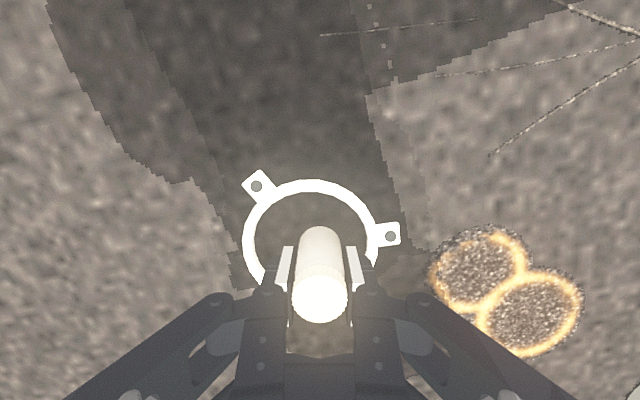

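```bash
python3 -m creep '[[[0,0,-0.1],[0,0,0],0.2],[[0,0,-0.15],[0,0,0],0.2],[[0,0,-0.15],[0,0,0],0.2],[[0,0,-0.1],[0,0,0],0.2],[[0,0,0],[0,0,0],0.2],[[0,0,0],[0,0,0],0.2]]' 50
python3 - <<'E'
from h import *
w=eyes.grab_frame("wrist");cv2.imwrite("pics/w5.png",w[:,:,::-1])
s=r.sense()
print(s["joint_pos"].round(2),totool([.524,-.184,.15])/.2)
R=Ro.from_rotvec(s["orientation"]);goal=Ro.from_matrix(np.array([[.223,.975,0],[.975,-.223,0],[0,0,-1]]));print((R.inv()*goal).as_rotvec()/np.radians(60))
E
```

```text
time_s: 6.08
tool_pos: [0.4783, 0.1776, 0.1452]
orientation: [-2.448, -1.965, 0.004]
ft_force: [-0.3, 0.8, -0.6]
gripper_width: 0.0238
[ 0.21  0.36 -0.45  0.76  0.    0.43] [-1.7153403   0.61456589 -0.02620023]
[-0.00354093  0.0003905   0.00629256]
```

View pics/w5.png

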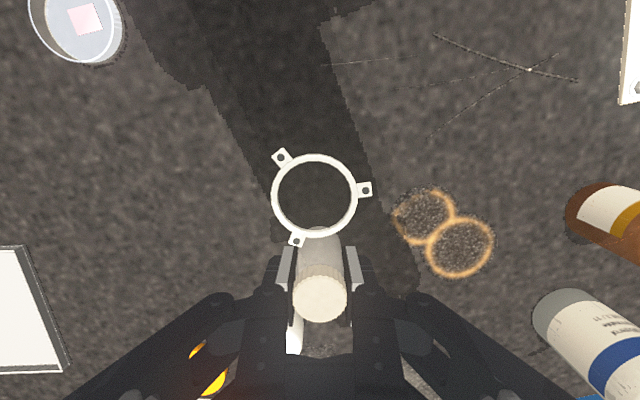

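```bash
python3 -m creep '[[[-0.12,0.045,0],[0,0,0],0.2],[[-0.24,0.085,0],[0,0,0],0.2],[[-0.28,0.1,0],[0,0,0],0.2],[[-0.28,0.1,0],[0,0,0],0.2],[[-0.28,0.1,0],[0,0,0],0.2],[[-0.24,0.085,0],[0,0,0],0.2],[[-0.18,0.07,0],[0,0,0],0.2],[[-0.06,0.02,0],[0,0,0],0.2]]' 50
python3 -m creep '[[[0,0,0],[0,0,0],0.2]]'
python3 - <<'E'
from h import *
w=eyes.grab_frame("wrist");cv2.imwrite("pics/w6.png",w[:,:,::-1])
s=r.sense()
print(s["joint_pos"].round(2),totool([.525,-.183,.047])/.2)
R=Ro.from_rotvec(s["orientation"]);goal=Ro.from_matrix(np.array([[.223,.975,0],[.975,-.223,0],[0,0,-1]]));print((R.inv()*goal).as_rotvec()/np.radians(60))
E
```

```text
time_s: 7.12
tool_pos: [0.5219, -0.1854, 0.1351]
orientation: [-2.436, -1.964, 0.014]
ft_force: [-0.4, 0.7, -0.0]
gripper_width: 0.0235
time_s: 7.25
tool_pos: [0.5213, -0.1854, 0.134]
orientation: [-2.436, -1.961, 0.015]
ft_force: [0.3, 0.6, -0.1]
gripper_width: 0.0234
[-0.47  0.45 -0.34  0.8  -0.   -0.26] [0.01181265 0.02467409 0.4346221 ]
[-0.0165349  -0.001461    0.01028999]
```

View pics/w6.png

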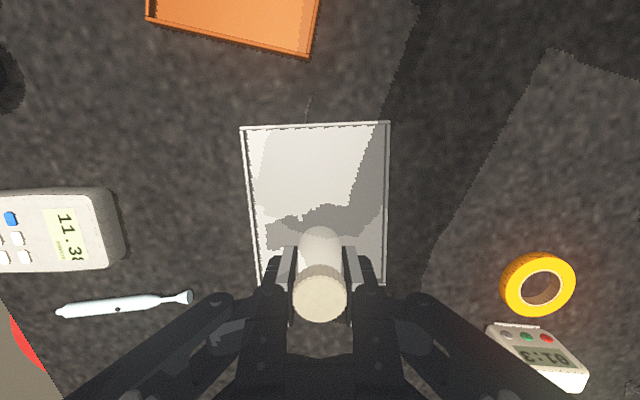

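```bash
python3 -m creep '[[[0.01,0,0.08],[-0.016,0,0.01],0.2],[[0,0,0.12],[0,0,0],0.2],[[0,0,0.12],[0,0,0],0.2],[[0,0,0.05],[0,0,0],0.2],[[0,0,0],[0,0,0],0.2]]'
python3 - <<'E'
from h import *
s=r.sense()
print(totool([.525,-.183,.047])/.2)
R=Ro.from_rotvec(s["orientation"]);goal=Ro.from_matrix(np.array([[.223,.975,0],[.975,-.223,0],[0,0,-1]]));print((R.inv()*goal).as_rotvec()/np.radians(60))
E
```

```text
time_s: 7.92
tool_pos: [0.5204, -0.174, 0.0581]
orientation: [-2.443, -1.968, -0.003]
ft_force: [0.3, -0.5, 0.6]
gripper_width: 0.0234
[-0.03939199  0.03234506  0.05547668]
[-0.00241572 -0.00407072  0.00961604]
```

```bash
python3 -m creep '[[[-0.035,0.03,0],[0,0,0],0.2],[[0,0,0.03],[0,0,0],0.2],[[0,0,0],[0,0,0],0.2]]' 
python3 -m creep '[[[0,0,0.01],[0,0,0],0.2],[[0,0,0],[0,0,0],0.2]]'
python3 - <<'E'
from h import *
s=r.sense()
print(totool([.525,-.183,.047])/.2)
R=Ro.from_rotvec(s["orientation"]);goal=Ro.from_matrix(np.array([[.223,.975,0],[.975,-.223,0],[0,0,-1]]));print((R.inv()*goal).as_rotvec()/np.radians(60))
E
```

```text
time_s: 8.3
tool_pos: [0.5266, -0.1828, 0.0537]
orientation: [-2.445, -1.971, -0.005]
ft_force: [0.5, -0.2, -0.7]
gripper_width: 0.0234
time_s: 8.55
tool_pos: [0.5268, -0.1831, 0.052]
orientation: [-2.446, -1.97, -0.005]
ft_force: [0.1, -0.1, 0.8]
gripper_width: 0.0238
[-0.0012557  -0.00881109  0.02486814]
[ 0.00134527 -0.00318351  0.00997636]
```

```bash
python3 -m creep '[[[0,0,0.015],[0,0,0],0.2],[[0,0,0],[0,0,0],0.2]]'; python3 -m creep '[[[0,0,0.01],[0,0,0],0.2],[[0,0,0],[0,0,0],0.2]]'
```

```text
time_s: 8.8
tool_pos: [0.5267, -0.1831, 0.0488]
orientation: [-2.446, -1.97, -0.006]
ft_force: [-0.7, 0.6, 0.4]
gripper_width: 0.0236
time_s: 9.05
tool_pos: [0.5269, -0.1832, 0.0471]
orientation: [-2.446, -1.971, -0.006]
ft_force: [-0.3, 0.4, 1.1]
gripper_width: 0.0237
```

```bash
python3 -m creep '[[[0,0,0.008],[0,0,0],0.2],[[0,0,0],[0,0,0],0.2]]'
python3 - <<'E'
from h import *
m=eyes.grab_frame("side");cv2.imwrite("pics/s7.png",cv2.resize(m[110:260,220:420],None,fx=3.8,fy=3.8,interpolation=2)[:,:,::-1])
print(r.sense()["ft_force"])
E
```

```text
time_s: 9.3
tool_pos: [0.5272, -0.1832, 0.0473]
orientation: [2.446, 1.971, 0.006]
ft_force: [0.6, -0.3, 0.1]
gripper_width: 0.0237
[ 0.0118048  -0.71878297 -0.17629075]
```

View pics/s7.png

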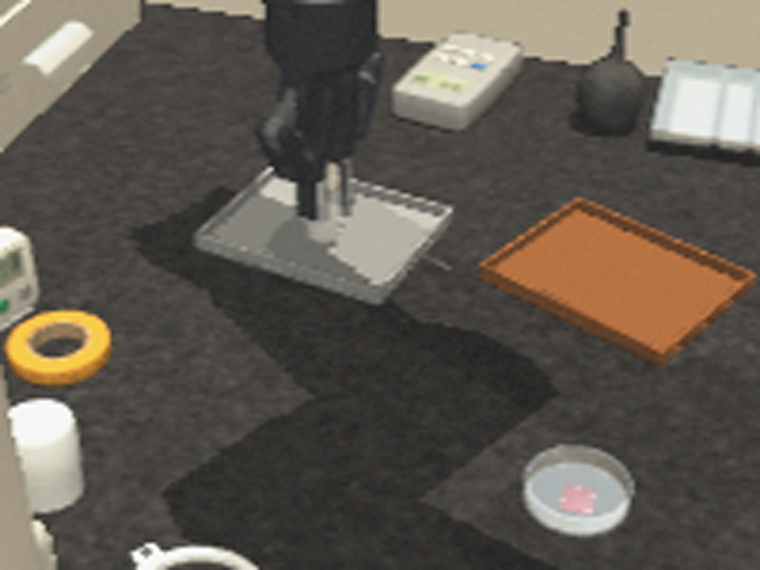

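```bash
python3 -m creep '[[[0,0,0.012],[0,0,0],0.2],[[0,0,0],[0,0,0],0.2]]'
```

```text
time_s: 9.6
tool_pos: [0.5278, -0.1834, 0.0474]
orientation: [2.444, 1.97, 0.007]
ft_force: [-0.7, -1.7, -1.4]
gripper_width: 0.0234
```

z no longer drops, so the vial stands on the tray floor. Releasing it with a gentle, partial opening.

```bash
python3 -m creep '[[[0,0,0],[0,0,0],0.4],[[0,0,0],[0,0,0],0.5],[[0,0,0],[0,0,0],0.7],[[0,0,0],[0,0,0],0.8],[[0,0,0],[0,0,0],0.8],[[0,0,0],[0,0,0],0.8]]'
python3 - <<'E'
from h import *
w=eyes.grab_frame("wrist");cv2.imwrite("pics/w8.png",w[:,:,::-1])
E
```

```text
time_s: 10.35
tool_pos: [0.5273, -0.1832, 0.0459]
orientation: [2.446, 1.971, 0.007]
ft_force: [0.0, -0.0, 0.6]
gripper_width: 0.0683
```

View pics/w8.png

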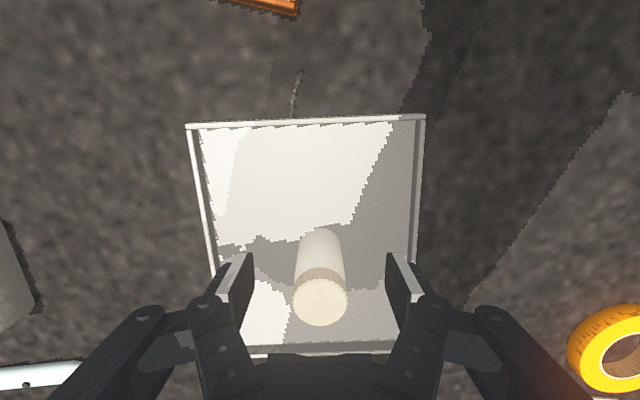

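The vial stands free, with its cap at (320,300) centred between the open fingers. I'll back straight up and away.

```bash
python3 -m creep '[[[0,0,-0.05],[0,0,0],0.8],[[0,0,-0.12],[0,0,0],0.8],[[0,0,-0.15],[0,0,0],0.8],[[0,0,-0.2],[0,0,0],0.8],[[0,-0.2,-0.2],[0,0,0],0.8],[[0,-0.2,-0.1],[0,0,0],0.8],[[0,-0.2,0],[0,0,0],0.8],[[0,0,0],[0,0,0],0.8]]'
python3 -m creep '[[[0,-0.1,0],[0,0,0],0.8],[[0,0,0],[0,0,0],0.8],[[0,0,0],[0,0,0],0.8]]'
python3 - <<'E'
from h import *
for n in ("side","top"):
    m=eyes.grab_frame(n);cv2.imwrite(f"pics/{n}9.png",m[:,:,::-1])
    for q in ("vial","lens_case","ring","tray"):
        for d in spotter.outline_of(n,q)[:3]:print(n,q,round(d["confidence"],2),d["bbox"])
a=cv2.imread("pics/side9.png")[140:300,200:420];b=cv2.imread("pics/top9.png")[120:290,200:410]
cv2.imwrite("pics/f.png",np.vstack([cv2.resize(a,(412,300),interpolation=2),cv2.resize(b,(412,300),interpolation=2)]))
E
```

```text
time_s: 11.4
tool_pos: [0.4072, -0.1579, 0.2197]
orientation: [2.441, 1.968, 0.009]
ft_force: [-0.0, 0.4, -0.6]
gripper_width: 0.0681
time_s: 11.78
tool_pos: [0.3904, -0.1551, 0.2217]
orientation: [2.436, 1.964, 0.013]
ft_force: [-0.1, 0.2, -0.0]
gripper_width: 0.0682
side vial 0.71 [297.6, 152.3, 310.2, 176.5]
side lens_case 0.67 [224.3, 214.9, 240.0, 244.1]
side ring 0.63 [254.2, 251.1, 298.6, 291.3]
side tray 0.65 [344.6, 163.6, 414.9, 204.7]
side tray 0.64 [272.1, 154.3, 340.3, 191.9]
top lens_case 0.49 [242.0, 128.7, 260.6, 143.7]
top ring 0.83 [209.9, 168.7, 246.2, 205.1]
top tray 0.91 [334.5, 221.9, 363.6, 271.1]
top tray 0.82 [335.9, 138.3, 390.0, 195.5]
```

View pics/f.png

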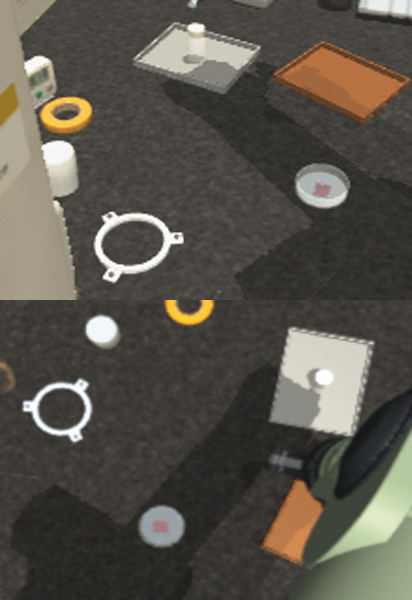

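Both views show the ring empty, the vial upright near the tray's middle, the lens case where it was, and the gripper clear of everything. Handing in.

Run:
```python
from workcell import r
print(r.hand_in())
```

```text
the job is handed in; nothing more can be done
None
```

The vial was the one standing in the ring. I lifted it out, stood it upright near the middle of the grey tray and handed the job in after about 12 s of the 35 s allowed.

**Last checks:** the side and top pictures showed the ring empty, the vial upright inside the tray rim, and the lens case within about 2 pixels of its starting position. The gripper was open and well clear of everything. No wrist-force reading went above about 2 N.

**Checks that failed or disagreed:**
- The spotter did not find the vial in the top pictures, either at the start or at the end. In the final one I saw it only by eye, but the side camera's detection agreed.
- The cameras differed by up to about 5 mm on object positions, and by about 9 mm on the tray centre in y.
- The arm drifted 8 to 12 mm sideways on the way down at both the ring and the tray. I corrected it before gripping and before placing.

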